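# Find the loose bolt of a slide-scanner rail and hold its cap open

### The arm

A 6-joint arm with a two-finger parallel gripper is mounted at the origin on the work surface. World frame = base frame: x ahead of the robot, y to its left, z up, the work surface at z = 0. Lengths are in m, angles in rad, forces in N, time in s.
With the tool pointing down it reaches from about 0.25 to 0.775 m from the base axis. Payload 4 kg.
Tool frame: the origin (TCP) lies between the finger pads; the fingertips stand 8 mm ahead of it and the grasp point (between the pads) lies 11 mm behind it; z points along the fingers, y is the line along which they close (so a half turn about z gives the same grasp; the last joint's range is limited). The gripper opens to 85 mm and grips with 20 to 120 N. Pads are 22 mm wide; open, the fingers measure 114 mm over their backs; the gripper's body (76 mm by 85 mm) begins 54 mm behind the grasp point. The pads swing forward as they close: fully open they stand 13 mm farther back than shut.
Start: joints at [1.095, 0.087, 1.371, -0, 1.684, -0.103], TCP at [0.2, 0.512, 0.212] pointing down, gripper open.
Joint ranges: [-3.1, 3.1], [-0.76, 2.03], [0.27, 2.55], [-1.08, 4.22], [0.17, 2.65], [-2.57, 2.57]. Speed limits (rad/s): [2.79, 2.79, 3.14, 3.14, 3.14, 3.14].

### API

Orientations are given as [roll, pitch, yaw] about the fixed x, y, z axes, in that order (R = Rz(yaw) Ry(pitch) Rx(roll)).
In Python, from cell import manip, snapshot gives the robot as it stands.
- The arm moves only by the tool step_arm, never from a script. Its argument "series" is a list of rows, each an object with "linear": the shift along the tool's x, y, z in mm, a list of three; "spin": the turn about the tool's z in degrees; "claw": the finger opening in mm, from 0 to 85.4. In form: [{"linear": [x, y, z], "spin": spin, "claw": claw}, ...]. A call has 1 to 12 rows; each row is the pose to reach, as a shift and turn from the pose commanded when the call began, along the tool's axes at that moment; what a row does not reach only later rows make up. A row lasts 1/10 s, in which the tool goes at most 50 mm and 8.59 degrees, less where a joint would pass 70% of its speed; a pose out of reach is approached as far as the arm can. A call with a gripper value outside its range is refused whole. The fingers move at their own pace and stop on an object; "grip_force" is the grip in N (left out, the last holds). Time passes only in rows, so rows that repeat a pose let the fingers close. It gives the time, the measured TCP pose, the force, the opening and the grip force at its end, in the units of the state.
- manip.observe(): the state, without advancing time (a new reading comes with each control period).
- snapshot(name): name is "scene" or "top" or "wrist"; returns a dict with "image" (420x560x3 uint8, red, green, blue), "camera_matrix" (3x3 intrinsics, pixels), "origin" and "attitude" of the camera in the world; the wrist camera has in their place "tool_from_camera" (4x4, takes a point from camera to tool coordinates, whose origin is the TCP and whose axes are the flange's). Camera axes: x right, y down, z forward; pixel columns grow to the right and rows downward; lengths in m; the calibration is good to about 2 mm. A picture is of the moment at which its call begins: read the wrist's pose just before it. There is no depth.
- manip.close_job(): hands the job in; it is judged then, once.
The state is a dict: "time": time; "q": joint angles; "joint_vel": joint speeds; "effort": joint torques, N m; "tcp_pos": TCP position; "orientation": TCP orientation; "force": force on the tool from outside, world axes, zero at the start; "wrist_torque": the same for the moment, N m; "width": finger opening in m; "gripper_force": force on a finger pad.
Only numpy, scipy, OpenCV 4.12 (cv2) and the standard library are available. Lean on these libraries where they do the work, as an engineer would, in place of code of your own. Each camera call takes 0.05 s, during which the arm holds its last target. There are 200 camera calls.

### The job

The slide scanner's rail base has a loose bolt: push the black stage carrier along the rail until it sits in the detent of the next station, clear of the three bolts, then tap the bolts from above by their red caps' lifting bars to find the one that sinks. Lift that bolt's cap well open, at least half-way to upright, and finish while still holding it open with the gripper; the bolt must stay sunk, the other two caps stay shut, the carrier stays in its detent and the other things on the bench and base stay where they are.

Things in the scene. Friction and masses are not known exactly. Their poses are not given: they have to be found in the camera images.
- rail_base: white scanner base, 220 x 520 mm, 30 mm high, fixed to the bench, turned up to 0.3 rad; origin at the centre of its underside. Its y axis runs along the rail towards the next station, x across it, away from the robot. Three bolts stand on its robot side at its x = -50 mm, y = -145 (right), -81 (middle), -17 mm (left)
- carrier (a joint): travel of the black stage carrier along the base's +y, m: 0 to 0.03 parked over the bolts (hides them from above), 0.205 the next station's ball detent (play about 3 mm either way), 0.235 end stop. Friction 1.5 N, a few N more to enter the detent, which then keeps it. Its plate is 170 mm across the rail, 190 mm along it, top 94 mm above the bench
- knob (a point): centre (half-way up) of the upright steel knob that stands on the carrier's top: 22 mm in diameter, 36 mm high, its foot on the plate (94 mm above the bench), its top at 130 mm
- station (a point): point fixed to the base where the knob's centre is when the carrier sits in the detent of the next station (the carrier's small yellow pointer then stands over the yellow line on the base)
- bolt_left (a joint): how far the left bolt (seen from the robot) has sunk into the base, m; starts at 0. A tight bolt gives under 1.5 mm; the loose one sinks 6 mm, cap and all, under a downward push of 4 N or more and stays down (some 6 N would pull it up again). All three look alike; any of them may be the loose one
- cap_left (a joint): opening angle of the red flip cap on the left bolt, rad: 0 shut, 1.35 fully open at its stop. A weak spring and its weight shut it whenever it is let go (about 1 N at the bar opens it)
- bar_left (a point): centre of the left cap's lifting bar: round steel, 10 mm thick, 42 mm long along the base's y axis, on a thin post at each end (36 mm clear between). Cap shut, bolt up: 70 mm above the bench; the cap's top, at 50 mm, runs from the hinge to 8 mm short of the bar; beneath the bar's outer side is the base's top at 30 mm. Pushing the bar down pushes the bolt
- hinge_left (a point): point on the left cap's hinge axis, parallel to the base's y axis; with the cap shut the bar lies 40 mm from it towards the base's -x (the robot side) and 24 mm higher. Opening swings the bar up and over towards the base's +x. Sinks with the bolt
- bolt_middle (a joint): how far the middle bolt (seen from the robot) has sunk into the base, m; starts at 0. A tight bolt gives under 1.5 mm; the loose one sinks 6 mm, cap and all, under a downward push of 4 N or more and stays down (some 6 N would pull it up again). All three look alike; any of them may be the loose one
- cap_middle (a joint): opening angle of the red flip cap on the middle bolt, rad: 0 shut, 1.35 fully open at its stop. A weak spring and its weight shut it whenever it is let go (about 1 N at the bar opens it)
- bar_middle (a point): centre of the middle cap's lifting bar: round steel, 10 mm thick, 42 mm long along the base's y axis, on a thin post at each end (36 mm clear between). Cap shut, bolt up: 70 mm above the bench; the cap's top, at 50 mm, runs from the hinge to 8 mm short of the bar; beneath the bar's outer side is the base's top at 30 mm. Pushing the bar down pushes the bolt
- hinge_middle (a point): point on the middle cap's hinge axis, parallel to the base's y axis; with the cap shut the bar lies 40 mm from it towards the base's -x (the robot side) and 24 mm higher. Opening swings the bar up and over towards the base's +x. Sinks with the bolt
- bolt_right (a joint): how far the right bolt (seen from the robot) has sunk into the base, m; starts at 0. A tight bolt gives under 1.5 mm; the loose one sinks 6 mm, cap and all, under a downward push of 4 N or more and stays down (some 6 N would pull it up again). All three look alike; any of them may be the loose one
- cap_right (a joint): opening angle of the red flip cap on the right bolt, rad: 0 shut, 1.35 fully open at its stop. A weak spring and its weight shut it whenever it is let go (about 1 N at the bar opens it)
- bar_right (a point): centre of the right cap's lifting bar: round steel, 10 mm thick, 42 mm long along the base's y axis, on a thin post at each end (36 mm clear between). Cap shut, bolt up: 70 mm above the bench; the cap's top, at 50 mm, runs from the hinge to 8 mm short of the bar; beneath the bar's outer side is the base's top at 30 mm. Pushing the bar down pushes the bolt
- hinge_right (a point): point on the right cap's hinge axis, parallel to the base's y axis; with the cap shut the bar lies 40 mm from it towards the base's -x (the robot side) and 24 mm higher. Opening swings the bar up and over towards the base's +x. Sinks with the bolt
- oil_bottle: small amber oil bottle, 28 mm across, 55 mm high, standing on the base's -y end; origin at the centre of its foot; a bystander
- objective: spare brass microscope objective, 26 mm across, 42 mm high, standing on the base beyond the rail; origin at the centre of its foot; a bystander
- dish: glass dish, 70 mm across, 16 mm high, on the bench on the robot's left; origin at the centre of its foot; a bystander
- slide_box: blue closed slide box 60 x 160 x 35 mm, on the bench beyond the base; origin at the centre of its underside; a bystander
- hex_driver: red-handled driver 160 mm long, lying along the base's +y half on its robot side, below the carrier's plate; origin at mid-length on its underside; a bystander
- jar: white jar with blue cap, 56 mm across, 70 mm high, on the bench on the robot's right; origin at the centre of its foot; a bystander
- cup: white cup 72 mm across, 85 mm high, on the bench on the robot's left; origin at the centre of its foot; a bystander

How it is judged:
On the way, in this order (a step that is already met when the one before it is completed fails the run):
1. the carrier sits in the detent of the next station (value of joint carrier between 0.197 and 0.213 m), for 0.3 s.
2. the loose bolt has been tapped down (value of joint any of bolt_left, bolt_middle, bolt_right above 0.004 m), for 0.2 s.
3. its cap is lifted open by the fingers (((value of joint bolt_left above 0.003 m and value of joint cap_left above 0.7 rad and contact force between the fingers and cap_left above 0.2 N and value of joint each of cap_middle, cap_right below 0.2 rad) or (value of joint bolt_middle above 0.003 m and value of joint cap_middle above 0.7 rad and contact force between the fingers and cap_middle above 0.2 N and value of joint each of cap_left, cap_right below 0.2 rad) or (value of joint bolt_right above 0.003 m and value of joint cap_right above 0.7 rad and contact force between the fingers and cap_right above 0.2 N and value of joint each of cap_left, cap_middle below 0.2 rad))), for 0.2 s.
At the end, for the whole second after the job is handed in: The loose bolt is sunk by more than 3 mm, its cap stands open by more than 0.7 rad and is held there by the fingers (contact over 0.2 N), the other two caps are shut (under 0.2 rad) and the carrier is within 8 mm of the next station's detent; the program ends holding (all of step 1 and ((value of joint bolt_left above 0.003 m and value of joint cap_left above 0.7 rad and contact force between the fingers and cap_left above 0.2 N and value of joint each of cap_middle, cap_right below 0.2 rad) or (value of joint bolt_middle above 0.003 m and value of joint cap_middle above 0.7 rad and contact force between the fingers and cap_middle above 0.2 N and value of joint each of cap_left, cap_right below 0.2 rad) or (value of joint bolt_right above 0.003 m and value of joint cap_right above 0.7 rad and contact force between the fingers and cap_right above 0.2 N and value of joint each of cap_left, cap_middle below 0.2 rad))); the arm keeps its last pose, push and grip.
It fails at once if the cap of a bolt that has not sunk is opened ((value of joint cap_left above 0.4 rad and value of joint bolt_left below 0.002 m) or (value of joint cap_middle above 0.4 rad and value of joint bolt_middle below 0.002 m) or (value of joint cap_right above 0.4 rad and value of joint bolt_right below 0.002 m)).
It fails at once if a bystander is moved by more than 30 mm (distance of any of oil_bottle, objective, dish, slide_box, hex_driver, jar, cup from where it was at the start of the episode above 0.03 m).
It also fails if it takes over 72 s, if anything falls off the work surface, if the arm or the gripper's body presses on something with over 40 N, if the wrist force passes 120 N, or if a joint passes its speed limit or range.

## Working session

There is one attempt and no reset: what is moved stays moved. The work goes in short steps, Python scripts to look and compute and a tool call to move; the robot and the scene stay as the last step left them, time stands still between calls to the robot, and variables do not carry over. Pictures are saved under pics/ and viewed, at most 10 in all, crops included, and the job is handed in when it is done.

Besides the shell and the picture viewer there is one more tool, called after ">>>" by a JSON object that holds its "fn" and its "kwargs". step_arm: Moves the arm, as the interface text tells. Its arguments: {"type":"object","properties":{"series":{"type":"array","items":{"type":"object","properties":{"linear":{"type":"array","items":{"type":"number"}},"spin":{"type":"number"},"claw":{"type":"number"}}}},"grip_force":{"type":"number"}},"required":["series"]}

```bash
mkdir -p pics; cat > h.py <<'E'
from cell import manip, snapshot
import cv2, numpy as np, json
from scipy.spatial.transform import Rotation as R
def snap(cam,name):
    s=manip.observe(); d=snapshot(cam)
    cv2.imwrite(f'pics/{name}.png',cv2.cvtColor(np.asarray(d['image']),cv2.COLOR_RGB2BGR))
    K=np.array(d['camera_matrix'])
    if cam=='wrist':
        T=np.array(d['tool_from_camera']); Rt=R.from_euler('xyz',s['orientation']).as_matrix()
        o=Rt@T[:3,3]+s['tcp_pos']; A=Rt@T[:3,:3]
    else:
        o=np.array(d['origin']); A=np.array(d['attitude'])
        if A.shape!=(3,3): A=R.from_euler('xyz',A).as_matrix()
    np.savez(f'pics/{name}.npz',K=K,o=o,A=A)
def at(name,u,v,z):
    c=np.load(f'pics/{name}.npz'); r=c['A']@np.linalg.solve(c['K'],[u,v,1]); o=c['o']
    return o+r*(z-o[2])/r[2]
def px(name,p):
    c=np.load(f'pics/{name}.npz'); q=c['K']@(c['A'].T@(np.asarray(p)-c['o'])); return q[:2]/q[2]
E
python3 - <<'E'
from h import *
snap('top','t0'); snap('scene','s0')
a=cv2.imread('pics/t0.png');
c=np.load('pics/t0.npz');print(c['o'],c['A'],c['K'])
s=manip.observe();print(s)
E
```

```text
[0.56185065 0.00986382 1.13210346] [[-0.02949262 -0.99788213  0.05797792]
 [-0.99942094  0.02845401 -0.01865871]
 [ 0.01696949 -0.05849464 -0.99814348]] [[412.71509387   0.         273.44146476]
 [  0.         412.71509387 201.03978821]
 [  0.           0.           1.        ]]
{'time': 0.1, 'q': array([ 1.09488161e+00,  8.79095673e-02,  1.37215718e+00,  1.83086897e-06,
        1.68360737e+00, -1.03072423e-01]), 'joint_vel': array([ 0.00027521, -0.00246322, -0.00315396,  0.00068347,  0.00229972,
       -0.00098858]), 'effort': array([ 2.69946526e-03, -3.53012180e+01, -3.14220142e+01, -1.01357523e-04,
        7.87741301e-03, -3.04214680e-06]), 'tcp_pos': array([0.20010139, 0.511764  , 0.21061324]), 'orientation': array([-3.13952242e+00, -2.15972350e-04,  2.76875034e+00]), 'force': array([ 0.58807739, -0.37471659,  0.08688221]), 'wrist_torque': array([-0.00812291, -0.01978946,  0.01334185]), 'gripper_force': 0.0, 'width': 0.08518440939761476}
```

View pics/t0.png

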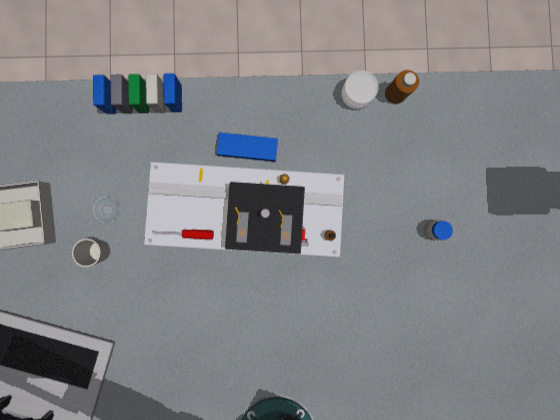

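View pics/s0.png

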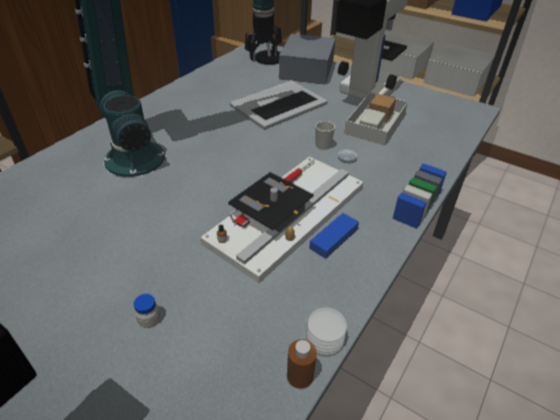

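Top view: base corners are at about (151,163), (344,174), (340,257) and (146,245). The knob is at (265,213) and the yellow line at (201,175).

```bash
cat >> h.py <<'E'
def tool(p):  # world point -> tool mm shift
    s=manip.observe(); Rt=R.from_euler('xyz',s['orientation']).as_matrix()
    return np.round(Rt.T@(np.asarray(p)-s['tcp_pos'])*1000,1)
E
python3 - <<'E'
from h import *
a=cv2.imread('pics/t0.png'); h=cv2.cvtColor(a,cv2.COLOR_BGR2HSV)
m=((h[...,1]<40)&(h[...,2]>150)).astype(np.uint8); m[:150]=0;m[265:]=0;m[:,:130]=0;m[:,360:]=0
pts=np.argwhere(m)[:,::-1].astype(np.float32)
box=cv2.boxPoints(cv2.minAreaRect(pts)); print(box)
W=np.array([at('t0',u,v,.03) for u,v in box]); print(W.round(4))
c=W.mean(0); 
e=[W[(i+1)%4]-W[i] for i in range(4)]; print([np.linalg.norm(x) for x in e])
l=max(e,key=np.linalg.norm); l=l*np.sign(l[1]); l/=np.linalg.norm(l)
yaw=np.arctan2(-l[0],l[1]); print('c',c,'yaw',yaw)
x=np.array([l[1],-l[0],0]); 
k=at('t0',265,213,.13); print('knob',k, 'in base',(k-c)@x,(k-c)@l)
for n,y in zip('rml',(-.145,-.081,-.017)): print(n,c+l*y+x*-.05)
np.savez('base.npz',c=c,l=l,x=x,yaw=yaw)
print(tool(k), yaw)
E
```

```text
[[143.32848 244.5764 ]
 [148.65245 160.72395]
 [345.06702 173.19472]
 [339.74304 257.04718]]
[[ 0.5204  0.3367  0.03  ]
 [ 0.7434  0.32    0.03  ]
 [ 0.6955 -0.2059  0.03  ]
 [ 0.4716 -0.1827  0.03  ]]
[np.float64(0.22368777422327787), np.float64(0.5280764846468942), np.float64(0.22507987064407717), np.float64(0.5217312920380116)]
c [0.60772356 0.06703191 0.03      ] yaw -0.09097217986024453
knob [0.5915707  0.01247634 0.13      ] in base -0.011129868325975832 -0.05579741066338717
r [ 0.54475753 -0.07282616  0.03      ]
m [ 0.55057173 -0.00909081  0.03      ]
l [0.55638592 0.05464454 0.03      ]
[-546.5 -322.2   81.2] -0.09097217986024453
```

>>> {"fn": "step_arm", "kwargs": {"series": [{"linear":[-47,-28,0],"spin":-5,"claw":60},{"linear":[-90,-53,-10],"spin":-10,"claw":60},{"linear":[-132,-78,-10],"spin":-16,"claw":60},{"linear":[-175,-103,-10],"spin":-16,"claw":60},{"linear":[-218,-128,-10],"spin":-16,"claw":60},{"linear":[-260,-153,-10],"spin":-16,"claw":60},{"linear":[-303,-178,-10],"spin":-16,"claw":60},{"linear":[-345,-203,-10],"spin":-16,"claw":60},{"linear":[-388,-228,-10],"spin":-16,"claw":60},{"linear":[-430,-253,-10],"spin":-16,"claw":60},{"linear":[-473,-278,-10],"spin":-16,"claw":60},{"linear":[-510,-300,-10],"spin":-16,"claw":60}]}}

```text
time: 1.3
tcp_pos: [0.5669, 0.0447, 0.2209]
orientation: [-3.141, -0.001, 3.047]
force: [0.8, -0.4, 0.0]
width: 0.0596
gripper_force: 0.0
```

```bash
python3 - <<'E'
from h import *
snap('wrist','w0'); s=manip.observe(); print(s['time'],s['tcp_pos'],s['orientation'],s['width'])
print('predicted knob px',px('w0',[0.5915,0.0125,.13]))
E
```

```text
1.35 [0.5701494  0.03913726 0.21978122] [-3.13640199e+00  1.45208220e-03  3.04104073e+00] 0.0600274636142661
predicted knob px [249.07903007 235.02622276]
```

View pics/w0.png

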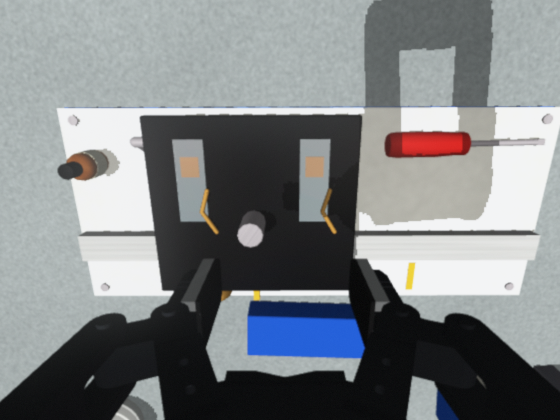

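The wrist view shows the knob top at (250,235), as predicted. Base screws are at (73,120), (548,119), (509,287) and (105,287). The yellow line is at (409,276) and the pointer at (257,296).

```bash
python3 - <<'E'
from h import *
W=np.array([at('w0',u,v,.031) for u,v in [(73,120),(548,119),(509,287),(105,287)]]); print(W.round(4))
c=W.mean(0); l=(W[1]-W[0])+(W[2]-W[3]); l[2]=0; l/=np.linalg.norm(l); x=np.array([l[1],-l[0],0])
print('c',c,'yaw',np.arctan2(-l[0],l[1]), [(round((w-c)@x,4),round((w-c)@l,4)) for w in W])
k=at('w0',250,235,.13); print('knob',k,(k-c)@x,(k-c)@l)
y=at('w0',409,276,.03); print('line',(y-c)@x,(y-c)@l)
for z in(.05,.09):
  p=at('w0',257,296,z); print('ptr',z,(p-c)@x,(p-c)@l)
for u in (141,161,361,358):
  p=at('w0',u,115 if u in(141,361) else 290,.094); print('plate',(p-c)@x,(p-c)@l)
c[2]=.03; np.savez('base.npz',c=c,l=l,x=x)
print(tool(k))
for n,yy in zip('rml',(-.145,-.081,-.017)): print(n,c+l*yy+x*-.05)
E
```

```text
[[ 0.4864 -0.1683  0.031 ]
 [ 0.5318  0.3212  0.031 ]
 [ 0.7283  0.3026  0.031 ]
 [ 0.6822 -0.1861  0.031 ]]
c [0.60718115 0.06735761 0.031     ] yaw -0.09338863010265858 [(np.float64(-0.0983), np.float64(-0.2459)), (np.float64(-0.0987), np.float64(0.2457)), (np.float64(0.0987), np.float64(0.2456)), (np.float64(0.0983), np.float64(-0.2454))]
knob [0.59154871 0.01326393 0.13      ] -0.010519930046661328 -0.055315727565395205
line 0.08414071928430175 0.12291039071453147
ptr 0.05 0.09881592953313009 -0.05895796094986486
ptr 0.09 0.07317512704498445 -0.0550103651122317
plate -0.10537687182410434 -0.14822145696421624
plate 0.06364825376720612 -0.15063230976928293
plate -0.10513346286623132 0.03819415786390323
plate 0.06379310790982466 0.046713634706083966
[-23.8 -23.1  89.9]
r [ 0.54387735 -0.0723479   0.03      ]
m [ 0.54984554 -0.00862679  0.03      ]
l [0.55581373 0.05509433 0.03      ]
```

>>> {"fn": "step_arm", "kwargs": {"series": [{"linear":[-28,-29,20],"spin":0,"claw":60},{"linear":[-28,-29,50],"spin":0,"claw":60},{"linear":[-28,-29,50],"spin":0,"claw":60},{"linear":[-28,-29,50],"spin":0,"claw":60}]}}

```text
time: 1.75
tcp_pos: [0.5903, 0.016, 0.1709]
orientation: [3.141, -0.003, 3.048]
force: [-0.7, -0.4, -0.5]
width: 0.06
gripper_force: 0.0
```

```bash
python3 - <<'E'
from h import *
b=np.load('base.npz'); k=b['c']+b['x']*-.0105+b['l']*-.0553; k[2]=.112
print(tool(k),manip.observe()['tcp_pos'],manip.observe()['orientation'])
E
```

```text
[-1.6 -2.6 58.8] [0.59033896 0.01601658 0.17085205] [ 3.14133801e+00 -2.87317455e-03  3.04829452e+00]
```

>>> {"fn": "step_arm", "kwargs": {"series": [{"linear":[-1,-3,30],"spin":0,"claw":60},{"linear":[-1,-3,58],"spin":0,"claw":60},{"linear":[-1,-3,58],"spin":0,"claw":28},{"linear":[-1,-3,58],"spin":0,"claw":15},{"linear":[-1,-3,58],"spin":0,"claw":15},{"linear":[-1,-3,58],"spin":0,"claw":15},{"linear":[-1,-3,58],"spin":0,"claw":15}], "grip_force": 20}}

```text
time: 2.45
tcp_pos: [0.5928, 0.0126, 0.1155]
orientation: [3.141, 0.003, 3.048]
force: [-0.0, -0.2, -0.2]
width: 0.0151
gripper_force: 0.0
```

```bash
python3 - <<'E'
from h import *
snap('wrist','w1')
E
```

```text
(no output)
```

View pics/w1.png

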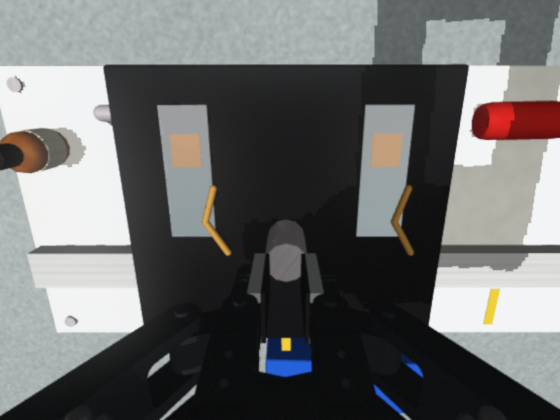

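```bash
python3 - <<'E'
from h import *
s=manip.observe(); b=np.load('base.npz')
k=b['c']+b['x']*-.0105+b['l']*-.0553
print(s['tcp_pos'],s['width'],px('w1',[k[0],k[1],.13]),px('w1',[k[0],k[1],.094]),px('w1',s['tcp_pos']))
p=at('w1',287,265,.13);print(p,at('w1',287,235,.094))
W=[at('w1',u,v,.031) for u,v in [(15,85),(70,321)]]; print(W)
E
```

```text
[0.59256262 0.01256299 0.11506944] 0.014869235565705692 [285.94942445 262.40679132] [285.80521626 234.60787752] [284.74123594 251.35714833]
[0.59305335 0.01366842 0.13      ] [0.59189117 0.01397176 0.094     ]
[array([ 0.48674222, -0.16839389,  0.031     ]), array([ 0.68216311, -0.1869914 ,  0.031     ])]
```

The fingers straddle the knob at (287,262), but the width reads 15 mm with no force. I'll close further before pushing.

>>> {"fn": "step_arm", "kwargs": {"series": [{"linear":[0,0,0],"spin":0,"claw":10},{"linear":[0,0,0],"spin":0,"claw":5},{"linear":[0,0,0],"spin":0,"claw":5},{"linear":[0,0,0],"spin":0,"claw":5}]}}

```text
time: 2.9
tcp_pos: [0.5919, 0.0125, 0.1136]
orientation: [3.141, -0.0, 3.048]
force: [0.1, 0.2, 0.8]
width: 0.0049
gripper_force: 0.0
```

```bash
python3 - <<'E'
from h import *
snap('wrist','w2')
a=cv2.imread('pics/w2.png')[180:380,180:400]; cv2.imwrite('pics/w2c.png',cv2.resize(a,None,fx=3,fy=3,interpolation=cv2.INTER_CUBIC))
E
```

```text
(no output)
```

View pics/w2c.png

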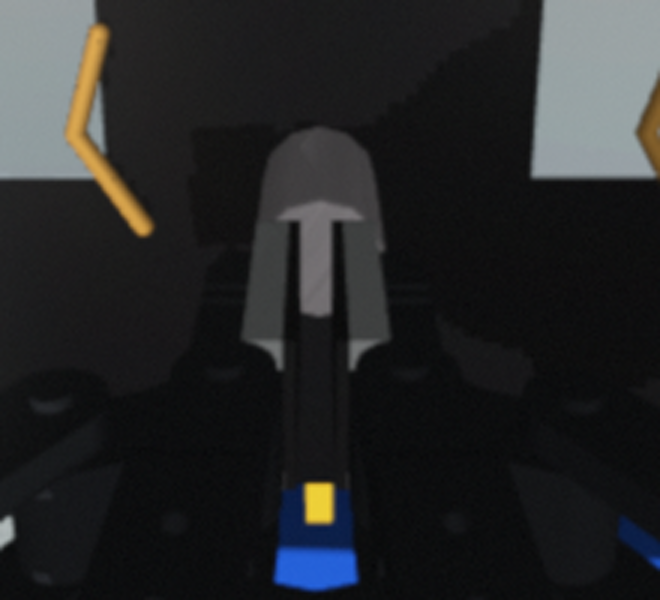

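```bash
python3 - <<'E'
from h import *
s=manip.observe(); t=s['tcp_pos'];print(t,s['width'],s['force'],np.load('pics/w2.npz')['o'])
for z in (.1056,.115,.125,.132):
  print(z,[px('w2',[t[0]+dx,t[1]+dy,z]).round() for dx in(-.011,.011) for dy in (0.0025,.0165)])
E
```

```text
[0.59187887 0.01249506 0.11359807] 0.004923086946360743 [-0.49434405  0.31573515 -0.76606688] [0.51474549 0.01988772 0.27670259]
0.1056 [array([287., 228.]), array([313., 225.]), array([291., 263.]), array([315., 261.])]
0.115 [array([288., 234.]), array([314., 232.]), array([291., 271.]), array([317., 269.])]
0.125 [array([288., 242.]), array([316., 239.]), array([292., 281.]), array([319., 278.])]
0.132 [array([288., 248.]), array([317., 245.]), array([292., 288.]), array([320., 285.])]
```

>>> {"fn": "step_arm", "kwargs": {"series": [{"linear":[0,0,2],"spin":0,"claw":5},{"linear":[0,0,4],"spin":0,"claw":5},{"linear":[0,0,4],"spin":0,"claw":5}]}}

```text
time: 3.25
tcp_pos: [0.5921, 0.0125, 0.1107]
orientation: [3.142, 0.001, 3.048]
force: [-1.9, 0.2, 4.5]
width: 0.005
gripper_force: 2.1
```

Contact with the knob top at a TCP height of 0.111 means the shut fingertips are about 19 mm higher than the text suggests. I'll reopen and go lower.

>>> {"fn": "step_arm", "kwargs": {"series": [{"linear":[0,0,-15],"spin":0,"claw":55},{"linear":[0,0,-25],"spin":0,"claw":55},{"linear":[0,0,-25],"spin":0,"claw":55},{"linear":[0,0,0],"spin":0,"claw":55},{"linear":[0,0,25],"spin":0,"claw":55},{"linear":[0,0,25],"spin":0,"claw":30},{"linear":[0,0,25],"spin":0,"claw":15},{"linear":[0,0,25],"spin":0,"claw":15},{"linear":[0,0,25],"spin":0,"claw":15}], "grip_force": 20}}

```text
time: 4.15
tcp_pos: [0.5922, 0.0126, 0.0854]
orientation: [3.141, 0.001, 3.048]
force: [0.1, 0.4, -2.8]
width: 0.0213
gripper_force: 22.4
```

>>> {"fn": "step_arm", "kwargs": {"series": [{"linear":[0,15,0],"spin":0,"claw":15},{"linear":[0,35,0],"spin":0,"claw":15},{"linear":[0,60,0],"spin":0,"claw":15},{"linear":[0,85,0],"spin":0,"claw":15},{"linear":[0,110,0],"spin":0,"claw":15},{"linear":[0,135,0],"spin":0,"claw":15},{"linear":[0,155,0],"spin":0,"claw":15},{"linear":[0,170,0],"spin":0,"claw":15},{"linear":[0,178,0],"spin":0,"claw":15},{"linear":[0,178,0],"spin":0,"claw":15},{"linear":[0,178,0],"spin":0,"claw":15},{"linear":[0,178,0],"spin":0,"claw":15}], "grip_force": 30}}

```text
time: 5.35
tcp_pos: [0.6086, 0.1898, 0.0854]
orientation: [3.14, 0.0, 3.048]
force: [-0.4, 2.2, 2.5]
width: 0.0208
gripper_force: 30.1
```

```bash
python3 - <<'E'
from h import *
snap('top','t1'); b=np.load('base.npz'); s=manip.observe(); print((s['tcp_pos']-b['c'])@b['l'],s['force'])
a=cv2.imread('pics/t1.png')[140:280,130:360]; cv2.imwrite('pics/t1c.png',cv2.resize(a,None,fx=3,fy=3,interpolation=cv2.INTER_CUBIC))
E
```

```text
0.1218968766342261 [-1.9890709   1.23495194  1.58972156]
```

View pics/t1c.png

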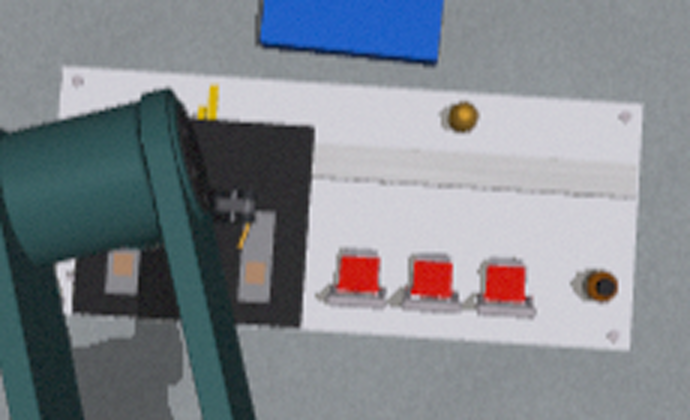

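>>> {"fn": "step_arm", "kwargs": {"series": [{"linear":[0,0,0],"spin":0,"claw":40},{"linear":[0,0,0],"spin":0,"claw":55},{"linear":[0,0,-5],"spin":0,"claw":55},{"linear":[0,0,-40],"spin":0,"claw":55},{"linear":[0,0,-80],"spin":0,"claw":55},{"linear":[0,-35,-120],"spin":0,"claw":55},{"linear":[0,-80,-135],"spin":0,"claw":55},{"linear":[0,-120,-135],"spin":0,"claw":55},{"linear":[0,-130,-135],"spin":0,"claw":55},{"linear":[0,-130,-135],"spin":0,"claw":55},{"linear":[0,-130,-135],"spin":0,"claw":55}]}}

```text
time: 6.5
tcp_pos: [0.5963, 0.061, 0.2193]
orientation: [3.141, -0.001, 3.048]
force: [0.3, -0.3, 0.1]
width: 0.0552
gripper_force: 0.0
```

```bash
python3 - <<'E'
from h import *
snap('wrist','w3'); s=manip.observe(); b=np.load('base.npz'); print(s['tcp_pos'],s['orientation'],s['force'])
for n,y in zip('rml',(-.145,-.081,-.017)):
  p=b['c']+b['x']*-.09+b['l']*y; p[2]=.07; print(n,p,px('w3',p),px('w3',p+.021*b['l']),px('w3',p-.021*b['l']))
p=b['c']+b['x']*-.0105+b['l']*.1229; p[2]=.13; print('station',px('w3',p),px('w3',p+.01*b['l']))
E
```

```text
[0.59628435 0.0614948  0.21912329] [ 3.14083820e+00 -1.02155545e-03  3.04920244e+00] [-0.41058476  0.35749815 -0.1428662 ]
r [ 0.50405166 -0.06861778  0.07      ] [131.93543937  99.63407841] [155.26336     99.63708141] [108.60725004  99.63107537]
m [ 0.51001984 -0.00489667  0.07      ] [203.02921629  99.64323032] [226.35631808  99.64623322] [179.70184582  99.64022738]
l [0.51598803 0.05882445 0.07      ] [274.12049774  99.6523819 ] [297.44678073  99.6553847 ] [250.79394608  99.64937907]
station [447.70447682 203.60341172] [460.2089276  203.60470057]
```

View pics/w3.png

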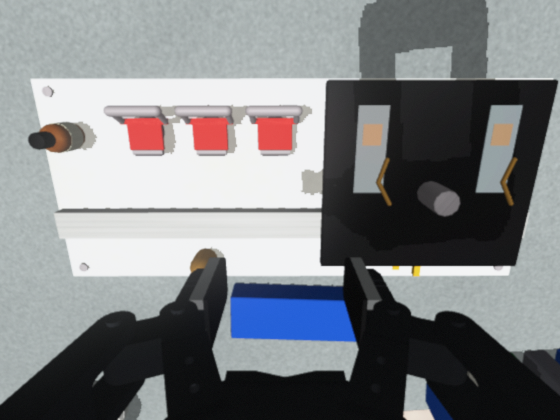

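```bash
python3 - <<'E'
from h import *
b=np.load('base.npz')
f=lambda n,u,v,z:(lambda p:(round((p-b['c'])@b['x'],4),round((p-b['c'])@b['l'],4)))(at(n,u,v,z))
print('knob',f('w3',446,203,.13),'line',f('w3',416,269,.03),'w0 line',f('w0',409,276,.03))
for z in(.04,.06,.09): print('ptr',z,f('w3',395,266,z),f('w0',257,296,z))
for n in('w0','w3'):
  a=cv2.cvtColor(cv2.imread(f'pics/{n}.png'),cv2.COLOR_BGR2HSV); m=cv2.inRange(a,(22,150,120),(34,255,255))
  k,_,st,ce=cv2.connectedComponentsWithStats(m); print(n,[(st[i].tolist(),ce[i].round(1)) for i in range(1,k) if st[i][4]>5])
E
```

```text
knob (np.float64(-0.011), np.float64(0.1215)) line (np.float64(0.1015), np.float64(0.1489)) w0 line (np.float64(0.0841), np.float64(0.1229))
ptr 0.04 (np.float64(0.0923), np.float64(0.1197)) (np.float64(0.1052), np.float64(-0.0599))
ptr 0.06 (np.float64(0.0818), np.float64(0.1123)) (np.float64(0.0924), np.float64(-0.058))
ptr 0.09 (np.float64(0.066), np.float64(0.1012)) (np.float64(0.0732), np.float64(-0.055))
w0 [([406, 263, 9, 26, 135], array([410. , 275.5])), ([254, 291, 6, 9, 46], array([256.4, 295.1]))]
w3 [([393, 266, 6, 3, 17], array([395.4, 266.9])), ([413, 266, 7, 10, 61], array([415.9, 270.4]))]
```

```bash
python3 - <<'E'
from h import *
b=np.load('base.npz')
for u in (136.5,204,275.5):
  p=at('w3',u,111,.07); print((p-b['c'])@b['x'],(p-b['c'])@b['l'],p,tool(p))
E
```

```text
-0.08017183064952724 -0.14222304401965416 [ 0.51409596 -0.06676944  0.07      ] [  69.9 -135.4  149.1]
-0.08017925436702227 -0.08085104766163674 [ 0.51981169 -0.00566418  0.07      ] [ 69.8 -74.  149.1]
-0.0801871181574725 -0.015840960843584554 [0.52586624 0.05906336 0.07      ] [ 69.7  -9.  149.2]
```

>>> {"fn": "step_arm", "kwargs": {"series": [{"linear":[20,-4,0],"spin":8.5,"claw":30},{"linear":[50,-10,0],"spin":17,"claw":0},{"linear":[70,-10,20],"spin":25.5,"claw":0},{"linear":[70,-10,40],"spin":34,"claw":0},{"linear":[70,-10,60],"spin":42.5,"claw":0},{"linear":[70,-10,80],"spin":51,"claw":0},{"linear":[70,-10,100],"spin":59.5,"claw":0},{"linear":[70,-10,120],"spin":68,"claw":0},{"linear":[70,-10,130],"spin":76.5,"claw":0},{"linear":[70,-10,140],"spin":85,"claw":0},{"linear":[70,-10,145],"spin":90,"claw":0},{"linear":[70,-10,145],"spin":90,"claw":0}]}}

```text
time: 7.75
tcp_pos: [0.5248, 0.0585, 0.0731]
orientation: [-3.138, -0.0, 1.48]
force: [-0.6, 0.3, 0.2]
width: -0.0
gripper_force: 0.0
```

>>> {"fn": "step_arm", "kwargs": {"series": [{"linear":[0,0,8],"spin":0,"claw":0},{"linear":[0,0,14],"spin":0,"claw":0},{"linear":[0,0,18],"spin":0,"claw":0},{"linear":[0,0,20],"spin":0,"claw":0},{"linear":[0,0,21],"spin":0,"claw":0},{"linear":[0,0,21],"spin":0,"claw":0}]}}

```text
time: 8.35
tcp_pos: [0.5254, 0.0571, 0.0546]
orientation: [-3.141, -0.001, 1.477]
force: [-3.7, 1.2, 5.7]
width: -0.0004
gripper_force: 2.4
```

>>> {"fn": "step_arm", "kwargs": {"series": [{"linear":[0,0,1],"spin":0,"claw":0},{"linear":[0,0,2],"spin":0,"claw":0},{"linear":[0,0,2],"spin":0,"claw":0}]}}

```text
time: 8.65
tcp_pos: [0.5252, 0.0572, 0.0539]
orientation: [-3.141, -0.001, 1.478]
force: [-5.4, 1.2, 11.3]
width: 0.0002
gripper_force: 5.2
```

Left is tight: 11 N with no sinking. Next is the middle one.

>>> {"fn": "step_arm", "kwargs": {"series": [{"linear":[0,0,-22],"spin":0,"claw":0},{"linear":[-20,0,-25],"spin":0,"claw":0},{"linear":[-50,0,-25],"spin":0,"claw":0},{"linear":[-64,0,-25],"spin":0,"claw":0},{"linear":[-64,0,-15],"spin":0,"claw":0},{"linear":[-64,0,-6],"spin":0,"claw":0},{"linear":[-64,0,-3],"spin":0,"claw":0},{"linear":[-64,0,-1],"spin":0,"claw":0},{"linear":[-64,0,0],"spin":0,"claw":0},{"linear":[-64,0,0],"spin":0,"claw":0}]}}

```text
time: 9.65
tcp_pos: [0.5189, -0.0061, 0.0535]
orientation: [-3.139, 0.001, 1.479]
force: [-6.3, -0.9, 13.8]
width: -0.0001
gripper_force: 6.7
```

Middle is tight too (14 N). Now the right one.

>>> {"fn": "step_arm", "kwargs": {"series": [{"linear":[0,0,-22],"spin":0,"claw":0},{"linear":[-20,0,-25],"spin":0,"claw":0},{"linear":[-50,0,-25],"spin":0,"claw":0},{"linear":[-64,0,-25],"spin":0,"claw":0},{"linear":[-64,0,-15],"spin":0,"claw":0},{"linear":[-64,0,-6],"spin":0,"claw":0},{"linear":[-64,0,-3],"spin":0,"claw":0},{"linear":[-64,0,-1],"spin":0,"claw":0},{"linear":[-64,0,0],"spin":0,"claw":0},{"linear":[-64,0,0],"spin":0,"claw":0}]}}

```text
time: 10.65
tcp_pos: [0.5136, -0.0697, 0.0516]
orientation: [-3.141, -0.001, 1.478]
force: [0.4, 0.7, 0.6]
width: 0.0
gripper_force: 0.8
```

>>> {"fn": "step_arm", "kwargs": {"series": [{"linear":[0,0,2],"spin":0,"claw":0},{"linear":[0,0,4],"spin":0,"claw":0},{"linear":[0,0,5],"spin":0,"claw":0},{"linear":[0,0,5],"spin":0,"claw":0}]}}

```text
time: 11.05
tcp_pos: [0.5137, -0.0701, 0.0482]
orientation: [-3.141, -0.001, 1.477]
force: [-6.2, 2.1, 10.3]
width: 0.0001
gripper_force: 5.1
```

The right bolt sank about 5.5 mm. I'll straddle its bar.

>>> {"fn": "step_arm", "kwargs": {"series": [{"linear":[0,0,-25],"spin":0,"claw":0},{"linear":[0,0,-30],"spin":0,"claw":34},{"linear":[0,0,-30],"spin":0,"claw":34},{"linear":[0,0,-30],"spin":0,"claw":34},{"linear":[0,0,-10],"spin":0,"claw":34},{"linear":[0,0,5],"spin":0,"claw":34},{"linear":[0,0,12],"spin":0,"claw":34},{"linear":[0,0,12],"spin":0,"claw":34}]}}

```text
time: 11.85
tcp_pos: [0.5122, -0.0702, 0.0324]
orientation: [-3.137, -0.001, 1.477]
force: [0.2, -0.1, 0.1]
width: 0.0335
gripper_force: 0.0
```

```bash
python3 - <<'E'
from h import *
snap('wrist','w4'); s=manip.observe(); print(s['tcp_pos'],s['force'],s['width'])
E
```

```text
[ 0.51314055 -0.07037443  0.03363662] [ 0.2116358  -0.88256952  0.08746612] 0.0339473634009437
```

View pics/w4.png

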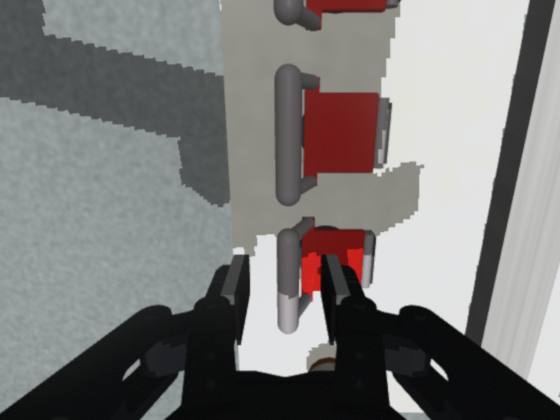

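Bar (288,280) is centred between the fingers. I'll narrow the cage and push it towards base +x along the arc.

>>> {"fn": "step_arm", "kwargs": {"series": [{"linear":[0,0,0],"spin":0,"claw":17},{"linear":[0,0,0],"spin":0,"claw":17},{"linear":[0,4,-1],"spin":0,"claw":17},{"linear":[0,9,-5],"spin":0,"claw":17},{"linear":[0,15,-9],"spin":0,"claw":17},{"linear":[0,20,-11],"spin":0,"claw":17},{"linear":[0,20,-11],"spin":0,"claw":17}]}}

```text
time: 12.6
tcp_pos: [0.5343, -0.0726, 0.047]
orientation: [3.141, 0.0, 1.477]
force: [-1.3, 0.9, 1.1]
width: 0.0169
gripper_force: 0.7
```

>>> {"fn": "step_arm", "kwargs": {"series": [{"linear":[0,5,-2],"spin":0,"claw":17},{"linear":[0,10,-4],"spin":0,"claw":17},{"linear":[0,15,-5],"spin":0,"claw":17},{"linear":[0,20,-6],"spin":0,"claw":17},{"linear":[0,22,-6],"spin":0,"claw":17},{"linear":[0,22,-6],"spin":0,"claw":17}]}}

```text
time: 13.2
tcp_pos: [0.556, -0.0745, 0.0516]
orientation: [-3.142, -0.0, 1.477]
force: [-0.7, 0.8, 0.1]
width: 0.0167
gripper_force: 0.4
```

```bash
python3 - <<'E'
from h import *
snap('wrist','w5'); s=manip.observe(); print(s['tcp_pos'],s['force'],s['width'],s['gripper_force'])
E
```

```text
[ 0.55568113 -0.07446275  0.05148876] [-1.05569662  0.57632601  0.90490093] 0.017104355903326044 0.3982349205762148
```

View pics/w5.png

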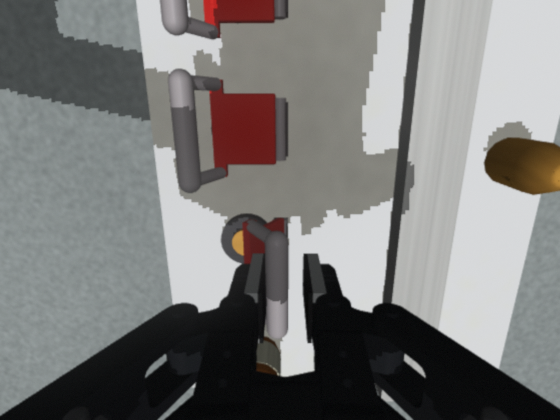

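The cap is open, with its bar at (277,285) against the outer finger and the bolt head visible at (243,240). I'll close gently to hold it.

>>> {"fn": "step_arm", "kwargs": {"series": [{"linear":[0,0,0],"spin":0,"claw":13},{"linear":[0,0,0],"spin":0,"claw":10},{"linear":[0,0,0],"spin":0,"claw":7},{"linear":[0,0,0],"spin":0,"claw":7},{"linear":[0,0,0],"spin":0,"claw":7},{"linear":[0,0,0],"spin":0,"claw":7}], "grip_force": 20}}

```text
time: 13.85
tcp_pos: [0.5554, -0.0744, 0.0516]
orientation: [-3.141, -0.0, 1.477]
force: [-0.6, -0.2, -0.6]
width: 0.0088
gripper_force: 19.6
```

```bash
python3 - <<'E'
from h import *
s=manip.observe(); print(s['tcp_pos'],s['force'],s['width'],s['gripper_force'])
snap('wrist','w6')
b=np.load('base.npz')
# open bar expected: hinge at bar+40 in x, hinge z .046-.006
bar0=b['c']+b['x']*-.0802+b['l']*-.1436
for th in(.7,.9,1.1,1.3):
  a=np.arctan2(24,-40)-th; p=bar0+b['x']*(.04+.0466*np.cos(a)); p[2]=.04+.0466*np.sin(a)
  print(th,p,px('w6',p))
E
```

```text
[ 0.55544052 -0.07440856  0.05159987] [-0.56691046 -0.18496869 -0.60127617] 0.008820902868848313 19.590123295783997
0.7 [ 0.53871406 -0.07045818  0.08407988] [246.89316812 278.71507991]
0.9 [ 0.54773324 -0.07130292  0.0862045 ] [266.94463558 281.1832465 ]
1.1 [ 0.5569929  -0.07217019  0.0864871 ] [288.08297494 281.5195864 ]
1.3 [ 0.56612388 -0.07302541  0.0849164 ] [308.71699651 279.68692127]
```

View pics/w6.png

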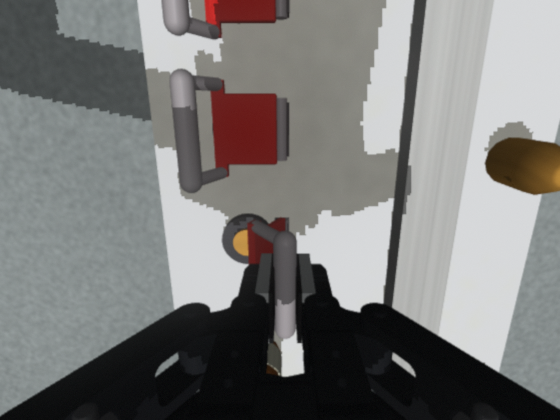

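The bar at (285,282) matches about 1.07 rad open. It is gripped at 20 N with little load on the wrist, and the other caps are shut. Handing in.

```bash
python3 -c "
from h import *
print(manip.close_job())"
```

```text
the job is handed in; nothing more can be done
None
```

I handed the job in with the carrier in the station detent and the right bolt found loose and sunk about 5.5 mm. The gripper holds its cap open at about 1.07 rad with 20 N, and the other two caps are shut; no verdict was returned.

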